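Brace the wax jar with bench dogs and unscrew its cap

ROBOT

A 7-joint arm with a two-finger parallel gripper is mounted at the origin on the work surface. World frame = base frame: x ahead of the robot, y to its left, z up, the work surface at z = 0. Lengths are in m, angles in rad, forces in N, time in s.
With the tool pointing down it reaches from about 0.425 to 0.925 m from the base axis. Payload 6.8 kg.
Tool frame: the origin (TCP) lies midway between the tips of the shut fingers; the grasp point (between the pads) lies r.grip_point_offset behind it (r.grip_point_offset is the distance from the TCP to the grasp point, in m); z points along the fingers, y is the line along which they close (so a half turn about z gives the same grasp; the last joint's range is limited). The gripper opens to 85 mm and grips with 20 to 120 N. Pads are 22 mm wide; open, the fingers measure 114 mm over their backs; the gripper's body (76 mm by 85 mm) begins 54 mm behind the grasp point. The pads swing forward as they close: fully open they stand 13 mm farther back than shut.
Start: joints at [-1.274, 0.477, 0.022, 1.555, -0.011, 1.109, -0.083], TCP at [0.266, 0.62, 0.231] pointing down, gripper open.
Joint ranges: [-2.96, 2.96], [-0.34, 2.1], [-1.41, 1.46], [0.24, 2.44], [-1.37, 4.51], [0.17, 1.92], [-2.96, 2.96]. Speed limits (rad/s): [2.39, 2.39, 3.14, 3.14, 3.14, 3.14, 3.14].

INTERFACE

Orientations are given as a rotation vector (axis times angle).
In Python, from bench import r gives the robot as it stands. The module is installed in compiled form; this text tells all that it offers.
- The arm moves only by the shell command python3 -m crank 'ROWS' [FORCE]. ROWS is JSON, a list of rows, each a list of 5 numbers: the shift along the world's x, y, z in units of 200 mm (1.0 is 200 mm), then the turn about the world's z in units of 45 degrees (1.0 is 45 degrees), then the opening, from -1 (shut) to 1 (fully open). In form: [[dx, dy, dz, turn, jaw], ...]. A call has 1 to 8 rows; each row shifts and turns the commanded pose from where the row before left it; what a row does not reach is not made up. A row lasts 1/12 s, in which the tool goes at most 41.7 mm and 7.16 degrees, less where a joint would pass 70% of its speed; a pose out of reach is approached as far as the arm can. A call with a number of a shift or a turn outside -1 to 1 is refused whole. A call with a gripper value outside its range is refused whole. The fingers move at their own pace and stop on an object; FORCE is the grip in N (left out, the last holds). Time passes only in rows, so rows that do not move let the fingers close. It gives the time, the measured TCP pose, the force, the opening and the grip force at its end, in the units of the state.
- r.get_obs(): the state, without advancing time (a new reading comes with each control period).
- r.grab_frame(name): name is "scene" or "top"; returns the picture (400x640x3 uint8, blue, green, red); there is no depth.
- r.camera_model(name): a dict with "fx", "fy", "cx", "cy" (pixels), "R" (3x3) and "t" (3): a world point X has camera coordinates R X + t. Camera axes: x right, y down, z forward; pixel columns grow to the right and rows downward; lengths in m; the calibration is good to about 2 mm. A picture is of the moment at which its call begins. camera_model takes no time and is no camera call.
- r.hand_in(): hands the job in; it is judged then, once.
The state is a dict: "clock": time; "joints": joint angles; "qvel": joint speeds; "tau": joint torques, N m; "tcp_pos": TCP position; "orientation": TCP orientation; "contact_force": force on the tool from outside, world axes, zero at the start; "moment": the same for the moment, N m; "grip_width": finger opening in m; "gripper_force": force on a finger pad.
Only numpy, scipy, OpenCV 4.12 (cv2) and the standard library are available. Lean on these libraries where they do the work, as an engineer would, in place of code of your own. Each camera call takes 0.05 s, during which the arm holds its last target. There are 200 camera calls.

TASK

Drop the two bench dogs, pin down, into the two holes of the bracing board so that they stand fully home and brace the jar's wooden foot. Then unscrew the jar's tight cap anticlockwise until the thread lets go, without lifting the jar off the board, raise it and finish still holding it level, two to three centimetres above the jar's mouth. Leave the other tools on the bench where they are.

Things in the scene. Friction and masses are not known exactly. Their poses are not given: they have to be found in the camera images.
- board: waxed plywood bracing board, fixed (all sizes in mm): 200 (x) x 260 (y) x 40 tall; origin: centre of its underside. The jar's foot lies across it, centred near x = +20. A wooden fence 25 thick, 100 long, 35 tall stands behind the foot's left half (x from +56, y 20 to 120). Two blind round holes, 24 wide, 35 deep: before the foot's left half and behind its right half
- hole_left (a point): centre of the mouth of the hole at x = -27, y = +75 of the board's frame (near side, left), level with the board's top (40 above the bench)
- hole_right (a point): centre of the mouth of the hole at x = +67, y = -75 of the board's frame (far side, right), level with the board's top
- jar: amber glass jar, 60 wide, fixed on a pale wooden foot 70 (x) x 200 (y) x 20 tall; loose, 0.6 to 0.9 kg, on a smooth steel disc under the foot; origin: centre of the disc's underside, z up. Dogs in the holes stand about 2 mm from the foot's long edges and keep it from turning anticlockwise; without them it turns with the cap. Glass shoulder 72 above the origin, narrowing to the 38 wide neck at 80
- jar_mouth (a point): centre of the top of the jar's neck, 98 above the jar's origin. Inside is a black rubber seal, sprung, that stands 4 above the neck under the cap and 7 when the cap is off
- cap: ribbed aluminium screw cap, 58 wide, 22 tall; origin: centre of its lower rim, 84 above the jar's origin when on. Three-lug thread, tight: 0.3 to 1 N m, grip 60 N or more. Opens anticlockwise seen from above, rising 1.5; free after about 1.05 rad, meets a stop at about 1.65 rad. A sprung seal pushes it up (15 to 27 N). Free, it lifts straight off; before that, pulling lifts the jar
- cap_rim (a point): the cap's origin: centre of its lower rim; the cap's top is 22 above it
- dog_a: wooden bench dog, loose, standing upright on the bench: round pin 20 wide with a head 26 wide and 14 tall at the top, 100 tall in all, 0.06 kg; origin: centre of its foot, z towards its head. It can go into either hole, pin down, and seated on the hole's floor its head's top is 65 above the board
- dog_b: the second bench dog, same as dog_a
- dog_a_tip (a point): centre of the foot of dog_a (same as its origin)
- dog_b_tip (a point): centre of the foot of dog_b (same as its origin)
- wax_tin: closed round flat steel tin, 60 wide, 26 tall, standing among the dogs; not part of the job; origin: centre of its underside
- pencil_pot: copper-coloured tin, 80 wide, 95 tall, full of pencils that stick up to about 190; not part of the job; origin: centre of its underside
- mallet: turned wooden mallet lying down, 260 long, 66 thick; not part of the job; origin: centre of its underside
- chisel: chisel lying flat, 240 long, 24 thick; not part of the job; origin: centre of its underside
- glue_tub: round white tub, 96 wide, 60 tall; not part of the job; origin: centre of its underside
- offcut: strip of wood lying flat, 190 x 45 x 22; not part of the job; origin: centre of its underside
Mind the look-alikes: they are no part of the job. What is shaped like the dog_a but green or turquoise is not meant.

How it is judged:
On the way, in this order (a step that is already met when the one before it is completed fails the run):
1. both bench dogs stand fully home in the two holes, let go, with the cap still screwed on ((((horizontal distance between dog_a_tip and hole_left below 0.006 m and z of dog_a_tip in the frame of hole_left below -0.028 m and angle between dog_a's own z axis and vertical below 0.15 rad) and (horizontal distance between dog_b_tip and hole_right below 0.006 m and z of dog_b_tip in the frame of hole_right below -0.028 m and angle between dog_b's own z axis and vertical below 0.15 rad)) or ((horizontal distance between dog_b_tip and hole_left below 0.006 m and z of dog_b_tip in the frame of hole_left below -0.028 m and angle between dog_b's own z axis and vertical below 0.15 rad) and (horizontal distance between dog_a_tip and hole_right below 0.006 m and z of dog_a_tip in the frame of hole_right below -0.028 m and angle between dog_a's own z axis and vertical below 0.15 rad))) and contact force between each of dog_a, dog_b and the fingers below 0.1 N and z of cap_rim in the frame of jar_mouth below -0.008 m), for 0.2 s.
2. the cap is unscrewed and lifted clear of the jar's neck, the dogs still in their holes ((((horizontal distance between dog_a_tip and hole_left below 0.006 m and z of dog_a_tip in the frame of hole_left below -0.028 m and angle between dog_a's own z axis and vertical below 0.15 rad) and (horizontal distance between dog_b_tip and hole_right below 0.006 m and z of dog_b_tip in the frame of hole_right below -0.028 m and angle between dog_b's own z axis and vertical below 0.15 rad)) or ((horizontal distance between dog_b_tip and hole_left below 0.006 m and z of dog_b_tip in the frame of hole_left below -0.028 m and angle between dog_b's own z axis and vertical below 0.15 rad) and (horizontal distance between dog_a_tip and hole_right below 0.006 m and z of dog_a_tip in the frame of hole_right below -0.028 m and angle between dog_a's own z axis and vertical below 0.15 rad))) and z of cap_rim in the frame of jar_mouth above 0.002 m and contact force between cap and the fingers above 1 N), for 0.2 s.
At the end, for the whole second after the job is handed in: The fingers hold the cap still, level within 0.2 rad, clear of the jar, rim 10 to 45 mm above its mouth and within 20 mm of its axis. One dog in each hole, 28 mm deep or more, upright within 0.15 rad. Jar upright on the board, its foot within 0.15 rad of the board's y axis ((((horizontal distance between dog_a_tip and hole_left below 0.006 m and z of dog_a_tip in the frame of hole_left below -0.028 m and angle between dog_a's own z axis and vertical below 0.15 rad) and (horizontal distance between dog_b_tip and hole_right below 0.006 m and z of dog_b_tip in the frame of hole_right below -0.028 m and angle between dog_b's own z axis and vertical below 0.15 rad)) or ((horizontal distance between dog_b_tip and hole_left below 0.006 m and z of dog_b_tip in the frame of hole_left below -0.028 m and angle between dog_b's own z axis and vertical below 0.15 rad) and (horizontal distance between dog_a_tip and hole_right below 0.006 m and z of dog_a_tip in the frame of hole_right below -0.028 m and angle between dog_a's own z axis and vertical below 0.15 rad))) and z of jar in the frame of board below 0.044 m and angle between jar's own z axis and vertical below 0.06 rad and angle between the y axis of jar and the y axis of board, either way round below 0.15 rad and z of cap_rim in the frame of jar_mouth between 0.01 and 0.045 m and horizontal distance between cap_rim and jar_mouth below 0.02 m and angle between cap's own z axis and vertical below 0.2 rad and linear speed of cap below 0.03 m/s and contact force between cap and the fingers above 1 N and contact force between cap and jar below 0.1 N); the arm keeps its last pose, push and grip.
It fails at once if the jar is lifted more than 8 mm off the board (z of jar in the frame of board above 0.048 m).
It fails at once if the jar is tipped by more than 0.2 rad (angle between jar's own z axis and vertical above 0.2 rad).
It fails at once if another tool on the bench is moved more than 30 mm (distance of any of wax_tin, pencil_pot, mallet, chisel, glue_tub, offcut from where it was at the start of the episode above 0.03 m).
It also fails if it takes over 72 s, if anything falls off the work surface, if the arm or the gripper's body presses on something with over 40 N, if the wrist force passes 120 N, or if a joint passes its speed limit or range.

## Working session

There is one attempt and no reset: what is moved stays moved. The work goes in short steps, Python scripts to look and compute and a shell command to move; the robot and the scene stay as the last step left them, time stands still between calls to the robot, and variables do not carry over. Pictures are saved under pics/ and viewed, at most 10 in all, crops included, and the job is handed in when it is done.

```bash
mkdir -p pics
python3 - <<'E'
from bench import r
import cv2
for n in("scene","top"):
    cv2.imwrite(f"pics/{n}0.png",r.grab_frame(n))
    c=r.camera_model(n);print(n,c)
o=r.get_obs();print(o,r.grip_point_offset)
E
```

```text
scene {'fx': 519.3650047822563, 'fy': 519.3650047822563, 'cx': 325.0986886796507, 'cy': 199.814995005642, 'R': array([[-0.13501639,  0.99080978, -0.00815793],
       [ 0.598665  ,  0.07501319, -0.79747931],
       [-0.78953834, -0.11255664, -0.60329114]]), 't': array([ 0.04971296, -0.22696848,  1.8134376 ])}
top {'fx': 369.3605817701634, 'fy': 369.3605817701634, 'cx': 317.36469341706646, 'cy': 198.2961075457249, 'R': array([[ 0.01280856, -0.99988909, -0.00759931],
       [-0.9893553 , -0.01157115, -0.14505926],
       [ 0.14495524,  0.00937642, -0.98939378]]), 't': array([0.01314558, 0.54540629, 1.13027451])}
{'clock': 0.1, 'joints': array([-1.27410875,  0.47770662,  0.02238828,  1.55632992, -0.01149234,
        1.10931061, -0.08311061]), 'qvel': array([-0.00170603, -0.00117939, -0.00076352, -0.00116226, -0.00091436,
        0.00121756, -0.00104536]), 'tau': array([ 4.19606149e-03, -5.97762179e+01,  1.61359336e+00, -2.81956083e+01,
        1.27460039e-02,  5.12623665e-03, -3.51389804e-05]), 'tcp_pos': array([0.26566192, 0.61995248, 0.23044066]), 'orientation': array([-6.31511972e-01, -3.07727801e+00,  2.53732803e-03]), 'contact_force': array([0.14109308, 0.24289022, 0.00599605]), 'moment': array([ 0.02512165, -0.01107902, -0.02677333]), 'gripper_force': 0.0, 'grip_width': 0.08553683640098331} 0.0187
```

View pics/scene0.png

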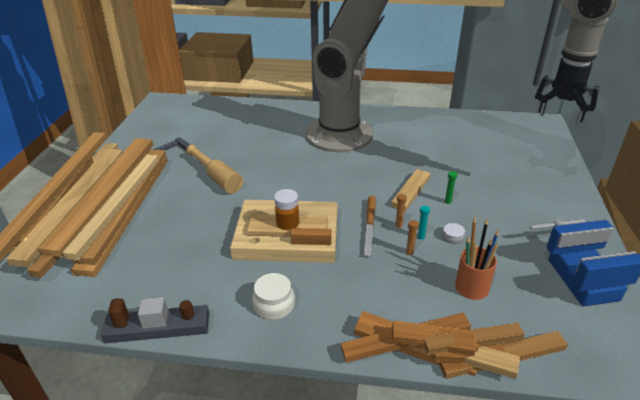

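View pics/top0.png

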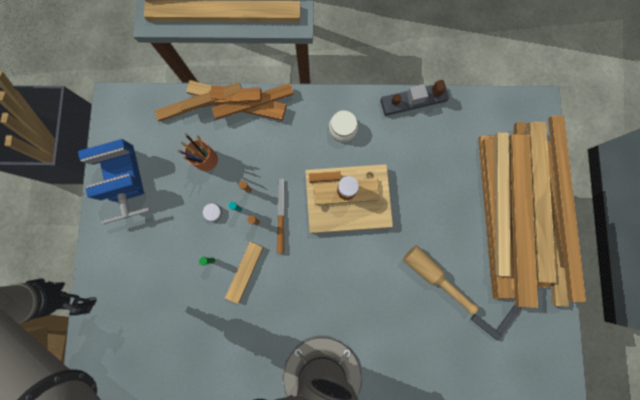

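The top view shows the board around (348,198), the cap at (348,187), the two brown dogs' heads at (244,185) and (252,220), and a turquoise look-alike at (234,205). The wax tin is at (211,212). I'll zoom in for precise pixels.

Run:
```python
import cv2
t=cv2.imread("pics/top0.png");s=cv2.imread("pics/scene0.png")
cv2.imwrite("pics/ct.png",cv2.resize(t[155:245,200:400],None,fx=4,fy=4,interpolation=cv2.INTER_CUBIC))
cv2.imwrite("pics/cs.png",cv2.resize(s[160:275,220:480],None,fx=3,fy=3,interpolation=cv2.INTER_CUBIC))
```

```text
(no output)
```

View pics/ct.png

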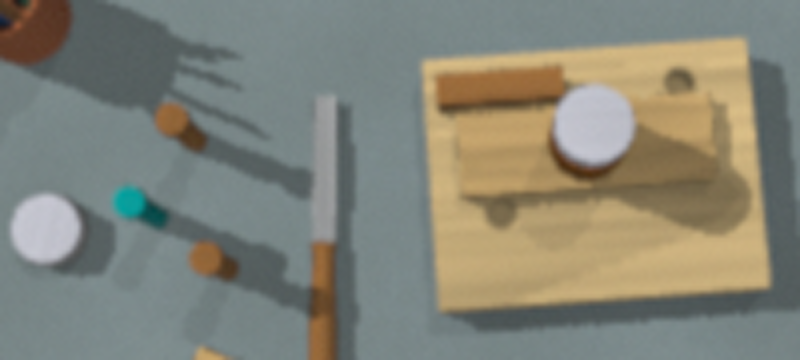

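View pics/cs.png

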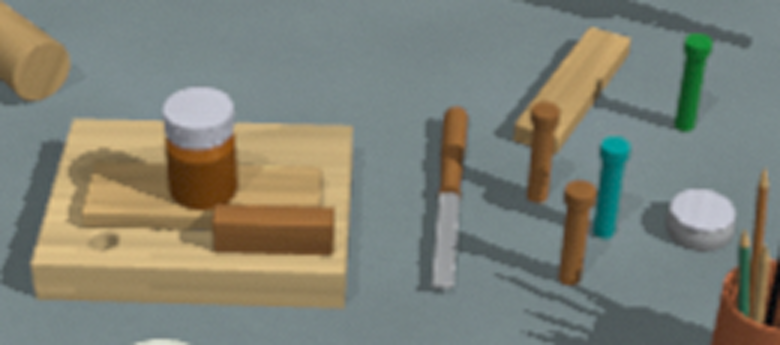

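The zoomed top view puts the board corners at (423,60), (746,39), (770,289) and (440,311), and the holes at (501,212) and (679,80). The cap centre is at (595,126), and the brown heads are at (173,120) and (206,258). The zoomed scene view shows the same objects, with the heads at (580,190) and (544,111) and the cap top at (200,107). Next I fit all of these together.

```bash
cat > h.py <<'E'
from bench import r
import numpy as np
from scipy.optimize import least_squares
def proj(n,X):
    c=r.camera_model(n);p=c["R"]@np.asarray(X,float)+c["t"]
    return np.array([c["fx"]*p[0]/p[2]+c["cx"],c["fy"]*p[1]/p[2]+c["cy"]])
def T(u,v):return("top",np.array([(u+.5)/4-.5+200,(v+.5)/4-.5+155]))
def S(u,v):return("scene",np.array([(u+.5)/3-.5+220,(v+.5)/3-.5+160]))
def pt(z,*ob):
    f=lambda p:np.concatenate([proj(n,[p[0],p[1],z])-m for n,m in ob])
    s=least_squares(f,[.6,0]);return s.x,s.fun
def ray(n,m,z):return pt(z,(n,np.array(m,float)))[0]
E
python3 - <<'E'
from h import *
np.set_printoptions(precision=4,suppress=True)
B=[((.1,.13),T(423,60)),((.1,-.13),T(746,39)),((-.1,-.13),T(770,289)),((-.1,.13),T(440,311)),((-.027,.075),T(501,211)),((.067,-.075),T(679,79)),
((-.1,-.13),S(74,121)),((-.1,.13),S(352,126)),((.067,-.075),S(103,241)),((.1,-.13),S(40,264)),((.1,.13),S(346,276))]
def w(p,q):
    c,s=np.cos(p[2]),np.sin(p[2]);return [p[0]+c*q[0]-s*q[1],p[1]+s*q[0]+c*q[1],.04]
s=least_squares(lambda p:np.concatenate([proj(m[0],w(p,q))-m[1] for q,m in B]),[.6,0,0],loss="soft_l1")
print("board",s.x);print(np.array([proj(m[0],w(s.x,q))-m[1] for q,m in B]))
p=s.x;print("HL",w(p,(-.027,.075)),"HR",w(p,(.067,-.075)),"jar nominal",w(p,(.02,0)))
for nm,z,a,b in[("cap",.146,T(595,126),S(200,107)),("far dog",.1,T(173,120),S(580,190)),("near dog",.1,T(206,258),S(544,111)),("turq",.1,T(130,202),S(615,147)),("tin",.026,T(47,229),S(701,211))]:
    x,f=pt(z,a,b);print(nm,x,f,"top only",pt(z,a)[0])
c=r.camera_model("top");print(-c["R"].T@c["t"])
from scipy.spatial.transform import Rotation as R
print(R.from_rotvec(r.get_obs()["orientation"]).as_matrix())
E
```

```text
board [ 0.548  -0.0771  0.0837]
[[-0.4347  0.2401]
 [-0.2939 -0.2656]
 [-0.0425 -0.5208]
 [-0.4645 -0.0813]
 [ 0.1111  0.529 ]
 [ 0.2937  1.0168]
 [-0.0014 -0.2117]
 [ 0.3736  0.4387]
 [ 0.2891  0.0705]
 [-2.7822  0.5964]
 [-0.2953 -0.3437]]
HL [np.float64(0.514825952584171), np.float64(-0.00460929025036845), 0.04] HR [np.float64(0.6210388951927313), np.float64(-0.14622429942111514), 0.04] jar nominal [np.float64(0.5679324238884511), np.float64(-0.07541679483574179), 0.04]
cap [ 0.5653 -0.0695] [-0.2717  0.3178 -0.262   0.3673] top only [ 0.5662 -0.0703]
far dog [0.5758 0.2458] [-0.227  -0.0998 -0.1734 -0.1137] top only [0.5755 0.2451]
near dog [0.4714 0.2154] [ 0.1932 -0.0296  0.171  -0.049 ] top only [0.4713 0.216 ]
turq [0.5136 0.2752] [-0.133  -0.3056 -0.0827 -0.4081] top only [0.5127 0.2747]
tin [0.5001 0.3579] [ 0.0583 -0.198   0.0659 -0.2612] top only [0.4994 0.3581]
[0.3756 0.0089 1.1975]
[[-0.9192  0.3938 -0.0005]
 [ 0.3938  0.9192 -0.0015]
 [-0.0001 -0.0016 -1.    ]]
```

```bash
python3 -m crank '[[0.086,-0.168,0,-0.083,0.2],[0.086,-0.168,0,-0.083,0.2],[0.086,-0.168,0,-0.083,0.2],[0.086,-0.168,0,-0.083,0.2],[0.086,-0.168,0,-0.083,0.2],[0.086,-0.168,0,-0.083,0.2],[0.086,-0.168,0,-0.083,0.2],[0.086,-0.168,0,-0.083,0.2]]' 30; python3 -c "
from h import *
print(ray('top',(200,150),.15),ray('top',(427,258),.06))"
```

```text
clock: 0.77
tcp_pos: [0.4038, 0.3497, 0.2311]
orientation: [-1.408, -2.808, 0.001]
contact_force: [-0.3, 0.7, 0.4]
grip_width: 0.0513
gripper_force: 0.0
[0.66803474 0.36444667] [ 0.36308341 -0.31531203]
```

```bash
python3 -m crank '[[0.085,-0.17,0,0,0.2],[0.085,-0.17,0,0,0.2],[0.085,-0.17,0,0,0.2],[0.085,-0.169,0,0,0.2],[0,0,-0.15,0,0.2],[0,0,-0.15,0,0.2],[0,0,0,0,0.2],[0,0,0,0,0.2]]' 30
```

```text
clock: 1.43
tcp_pos: [0.4703, 0.2153, 0.1704]
orientation: [-1.403, -2.809, 0.005]
contact_force: [-1.0, 0.2, 0.3]
grip_width: 0.0515
gripper_force: 0.0
```

```bash
python3 -m crank '[[0.005,0,-0.16,0,0.2],[0,0,-0.16,0,0.2],[0,0,-0.157,0,0.2],[0,0,0,0,0.2],[0,0,0,0,-0.6],[0,0,0,0,-0.6],[0,0,0,0,-0.6],[0,0,0,0,-0.6]]' 30;python3 -m crank '[[0,0,0,0,-0.8],[0,0,0,0,-0.8]]' 30
python3 - <<'E'
from bench import r;import cv2,numpy as np
a=r.grab_frame("scene")[110:260,330:480];b=r.grab_frame("top")[150:250,200:300]
cv2.imwrite("pics/g1.png",np.hstack([cv2.resize(a,(400,400),interpolation=2),cv2.resize(b,(400,400),interpolation=2)]))
E
```

```text
clock: 2.1
tcp_pos: [0.4741, 0.2169, 0.0783]
orientation: [1.402, 2.809, 0.006]
contact_force: [-1.2, -0.0, 5.5]
grip_width: 0.0249
gripper_force: 29.8
clock: 2.27
tcp_pos: [0.4741, 0.2168, 0.0782]
orientation: [1.403, 2.809, 0.006]
contact_force: [-0.7, -1.5, 8.8]
grip_width: 0.0247
gripper_force: 30.1
```

View pics/g1.png

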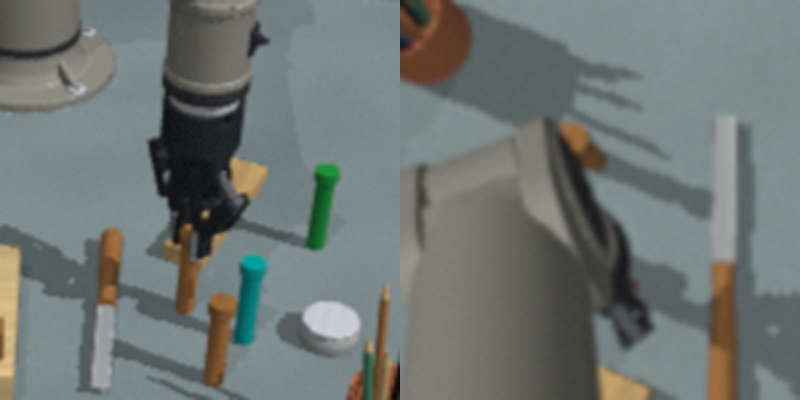

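The left half shows the near brown dog gripped by its head, upright, with its neighbours untouched. Next I lift it and carry it to hole_left.

```bash
python3 -m crank '[[0,0,0.1,0,-0.8],[0,0,0.2,0,-0.8],[0,0,0.2,0,-0.8],[0.036,-0.183,0,0,-0.8],[0.036,-0.183,0,0,-0.8],[0.036,-0.183,0,0,-0.8],[0.036,-0.183,0,0,-0.8],[0.036,-0.183,0,0,-0.8]]' 40;python3 -m crank '[[0.036,-0.183,0,0,-0.8],[0,0,-0.2,0,-0.8],[0,0,0,0,-0.8],[0,0,0,0,-0.8],[0,0,0,0,-0.8]]' 40
python3 - <<'E'
from bench import r;import cv2,numpy as np
a=r.grab_frame("scene");b=r.grab_frame("top");cv2.imwrite("pics/s2.png",a);cv2.imwrite("pics/t2.png",b)
a=a[150:270,220:350];b=b[145:245,295:405]
cv2.imwrite("pics/g2.png",np.hstack([cv2.resize(a,None,fx=3.5,fy=3.5,interpolation=2),cv2.resize(b,(340,420),interpolation=2)]))
E
```

```text
clock: 3.03
tcp_pos: [0.5088, 0.0313, 0.1773]
orientation: [1.402, 2.81, 0.003]
contact_force: [1.2, 1.2, -0.4]
grip_width: 0.0244
gripper_force: 39.5
clock: 3.45
tcp_pos: [0.5159, -0.0029, 0.1371]
orientation: [1.402, 2.811, 0.001]
contact_force: [-0.5, 0.2, -0.3]
grip_width: 0.0246
gripper_force: 41.5
```

View pics/g2.png

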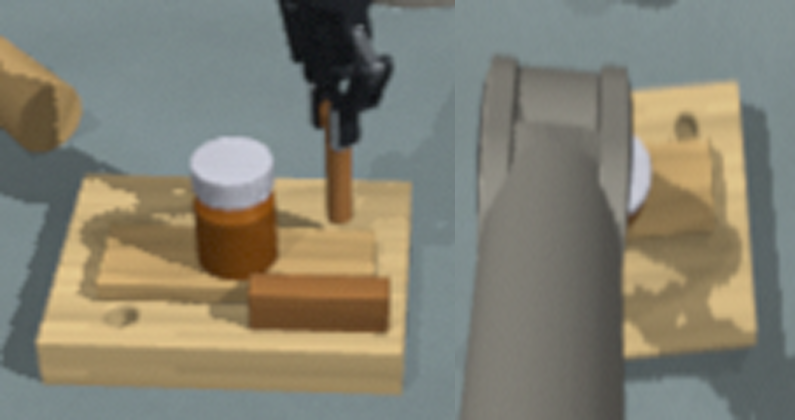

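The scene half shows the dog hanging upright with its foot at about (340,217) in the crop. The arm hides the hole from the top camera, so I check the foot's position against a board fit from the scene camera alone.

Run:
```python
from h import *
np.set_printoptions(precision=4,suppress=True)
G=lambda u,v:np.array([(u+.5)/3.5-.5+220,(v+.5)/3.5-.5+150])
for v in(215,217,219):print(v,ray("scene",G(340,v),.059))
def w(p,q):
    c,s=np.cos(p[2]),np.sin(p[2]);return [p[0]+c*q[0]-s*q[1],p[1]+s*q[0]+c*q[1],.04]
Ts=[((.1,.13),T(423,60)),((.1,-.13),T(746,39)),((-.1,-.13),T(770,289)),((-.1,.13),T(440,311)),((-.027,.075),T(501,211)),((.067,-.075),T(679,79))]
Ss=[((-.1,-.13),S(74,121)),((-.1,.13),S(352,126)),((.067,-.075),S(103,241)),((.1,.13),S(346,276)),
 ((-.1,-.13),("scene",G(85,177))),((-.1,.13),("scene",G(411,182))),((.1,.13),("scene",G(404,355))),((.1,-.13),("scene",G(43,345))),((.067,-.075),("scene",G(121,315)))]
for B in(Ts,Ss):
    s=least_squares(lambda p:np.concatenate([proj(m[0],w(p,q))-m[1] for q,m in B]),[.6,0,0.08],loss="soft_l1",f_scale=.4);p=s.x
    print(p,"HL",w(p,(-.027,.075))[:2],"HR",w(p,(.067,-.075))[:2]);print(np.array([proj(m[0],w(p,q))-m[1] for q,m in B]).round(2).tolist())
# direct hole measurements
print(ray(*T(501,212),.04),ray(*T(679,80),.04),ray("scene",G(121,315),.04))
```

```text
215 [ 0.5079 -0.0027]
217 [ 0.5103 -0.0024]
219 [ 0.5127 -0.002 ]
[ 0.5482 -0.0775  0.0801] HL [np.float64(0.5152653632105432), np.float64(-0.004933612743624388)] HR [np.float64(0.6209654294008172), np.float64(-0.14693183811060462)]
[[-0.19, 0.04], [-0.03, -0.18], [-0.0, -0.42], [-0.45, -0.28], [0.22, 0.39], [0.52, 1.04]]
[ 0.5475 -0.0772  0.0902] HL [np.float64(0.5138983358596669), np.float64(-0.004934264583232428)] HR [np.float64(0.6210242874705878), np.float64(-0.14585988500569017)]
[[-0.28, -0.14], [0.13, 0.15], [0.43, 0.08], [-0.04, -0.7], [0.13, -0.35], [0.06, 0.17], [-0.11, -0.1], [-1.51, 0.16], [0.22, 0.44]]
[ 0.5157 -0.0043] [ 0.6235 -0.1453] [ 0.6195 -0.1468]
```

Run:
```python
from h import *;import cv2
s=cv2.imread("pics/s2.png").astype(int)
for v in range(196,217):print(v,[ "%d,%d"%(s[v,u,2],s[v,u,0]) for u in range(310,325)])
for zt in (.059,):
  for X in((.5159,-.0029),(.511,-.0024)):
    E=np.array([proj("scene",[X[0]+.01*np.cos(a),X[1]+.01*np.sin(a),zt]) for a in np.linspace(0,6.28,60)])
    print(X,E.min(0),E.max(0))
```

```text
196 ['126,144', '125,142', '114,119', '92,58', '90,32', '102,38', '114,42', '125,47', '134,49', '136,54', '130,101', '125,140', '126,143', '124,141', '124,141']
197 ['124,141', '125,143', '113,119', '91,57', '92,35', '103,40', '113,40', '130,50', '134,48', '137,57', '130,102', '122,140', '124,142', '123,139', '123,140']
198 ['125,142', '124,142', '113,119', '92,57', '93,36', '102,38', '115,45', '128,48', '135,50', '137,54', '130,103', '123,140', '123,141', '123,140', '122,138']
199 ['123,143', '122,142', '111,119', '92,64', '92,35', '102,37', '115,45', '128,48', '137,50', '138,55', '130,100', '122,140', '122,141', '121,140', '124,141']
200 ['129,141', '130,142', '119,121', '98,72', '91,35', '104,41', '116,41', '132,52', '139,52', '142,58', '133,103', '125,139', '124,141', '124,139', '121,137']
201 ['190,135', '190,136', '169,118', '121,72', '92,36', '102,37', '120,46', '131,51', '139,52', '140,54', '150,95', '161,129', '159,129', '153,126', '149,126']
202 ['205,127', '203,126', '182,110', '124,67', '91,37', '103,40', '117,43', '131,48', '138,52', '142,56', '160,88', '179,117', '174,1
[... 1751 characters left out ...]
05', '183,116', '185,116', '185,115', '183,115']
214 ['121,75', '140,87', '174,107', '194,120', '186,113', '178,106', '170,100', '164,97', '169,100', '175,106', '181,113', '180,112', '181,113', '181,114', '181,113']
215 ['166,94', '162,92', '179,104', '199,117', '202,119', '199,117', '192,111', '183,107', '182,108', '184,108', '185,112', '184,108', '181,108', '179,106', '181,109']
216 ['193,106', '190,106', '193,108', '199,112', '201,112', '199,111', '196,110', '194,108', '193,107', '193,109', '194,110', '196,111', '193,108', '191,109', '192,108']
(0.5159, -0.0029) [312.48524168 210.58177861] [320.06063856 215.30453885]
(0.511, -0.0024) [312.95746412 209.46427069] [320.5117602  214.16081917]
```

```bash
python3 -m crank '[[0.012,-0.006,0,0,-0.8],[0,0,-0.05,0,-0.8],[0,0,-0.05,0,-0.8],[0,0,-0.02,0,-0.8],[0,0,-0.02,0,-0.8],[0,0,0,0,-0.8],[0,0,0,0,-0.8]]' 40
```

```text
clock: 4.13
tcp_pos: [0.5176, -0.0047, 0.1076]
orientation: [-1.402, -2.81, 0.001]
contact_force: [-0.6, -0.2, -0.7]
grip_width: 0.0244
gripper_force: 52.5
```

```bash
python3 -m crank '[[0,0,-0.05,0,-0.8],[0,0,-0.05,0,-0.8],[0,0,-0.015,0,-0.8],[0,0,0,0,-0.8],[0,0,0,0,-0.8]]' 40
python3 - <<'E'
from bench import r;import cv2
cv2.imwrite("pics/s3.png",cv2.resize(r.grab_frame("scene")[150:270,220:350],None,fx=4,fy=4,interpolation=2))
E
```

```text
clock: 4.55
tcp_pos: [0.5243, -0.0084, 0.0888]
orientation: [1.402, 2.798, 0.006]
contact_force: [2.3, -8.5, 27.6]
grip_width: 0.0235
gripper_force: 37.3
```

View pics/s3.png

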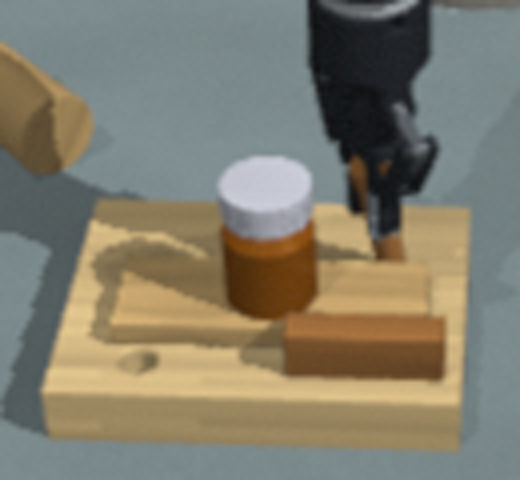

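The scene view shows the dog tilted: head near (360,185), lower part at (390,262) behind the jar's foot, with a force of 28 N. It is jammed, so I'll raise it and look.

```bash
python3 -m crank '[[0,0,0.05,0,-0.8],[0,0,0.05,0,-0.8],[0,0,0.1,0,-0.8],[0,0,0.1,0,-0.8],[0,0,0,0,-0.8],[0,0,0,0,-0.8]]' 40
python3 - <<'E'
from bench import r;import cv2
cv2.imwrite("pics/s4.png",cv2.resize(r.grab_frame("scene")[130:270,220:350],None,fx=4,fy=4,interpolation=2))
E
```

```text
clock: 5.1
tcp_pos: [0.5182, -0.0043, 0.1454]
orientation: [1.402, 2.811, 0.002]
contact_force: [0.3, -0.2, -0.9]
grip_width: 0.0235
gripper_force: 39.3
```

View pics/s4.png

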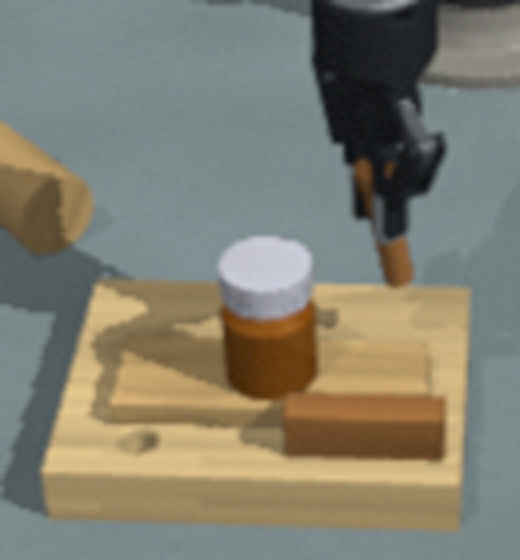

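The view shows the dog tilted in the grip, with its foot at (398,277) and its head near (365,180). The dark spot at (326,318) is probably the dog's shadow. I'll estimate the tilt and the foot position.

Run:
```python
from h import *
np.set_printoptions(precision=4,suppress=True)
g=lambda p,oy:((p-np.array([220,oy])+.5)*4-.5)
print("HL in s4",g(proj("scene",[.5148,-.0048,.04]),130),"in s3",g(proj("scene",[.5148,-.0048,.04]),150), "HL z.065 s3",g(proj("scene",[.5148,-.0048,.065]),150))
d=np.array([-.6,.8])
for tz,P,oy in((.1454,np.array([.517,-.0043]),130),):
  for th in(0,.1,.2,.3,.4):
    piv=np.array([*P,tz+.0187]);L=.093
    tip=piv+L*np.array([*(np.sin(th)*d),-np.cos(th)]);top=piv-.007*np.array([*(np.sin(th)*d),-np.cos(th)])
    print(th,tip,g(proj("scene",tip),oy),g(proj("scene",top),oy))
```

```text
HL in s4 [384.5386 354.2915] in s3 [384.5386 274.2915] HL z.065 s3 [383.8172 244.8323]
0 [ 0.517  -0.0043  0.0711] [383.8908 319.6587] [380.8293 194.2648]
0.1 [0.5114 0.0031 0.0716] [396.3115 314.7776] [379.848  194.6265]
0.2 [0.5059 0.0105 0.073 ] [408.5324 308.8555] [378.8785 195.0764]
0.3 [0.5005 0.0177 0.0753] [420.4493 301.9499] [377.9304 195.6101]
0.4 [0.4953 0.0247 0.0784] [431.9609 294.1243] [377.0135 196.2223]
```

```bash
cat > asc.py <<'E'
from h import *;import cv2,sys
def asc(n,u0,u1,v0,v1):
    s=r.grab_frame(n).astype(int)
    for v in range(v0,v1):print(v,"".join("#" if (p[2]-p[0]>45 and p[2]<165 and p[0]<62) else ("." if abs(p[2]-p[0])<30 and max(p)>75 else ("x" if max(p)<75 else "o")) for p in s[v,u0:u1]))
E
python3 - <<'E'
from asc import *
asc("scene",298,332,160,222)
E
```

```text
160 ....xxxxxxxxxxxxxxxxxxx...........
161 ....xxxxxxxxxxxxxxxxxxxx..........
162 ....xxxxxxxxxxxxxxxxxxxx..........
163 ....xxxxxxxxxxxxxxxxxxxxx.........
164 .....xxxxxxxxxxxxxxxxxxxx......x..
165 .....xxxxxxxxxxxxxxxxxxxxx.....xx.
166 ........xxxxxxxxxxxxxxxxxx.....xx.
167 ........xxxxxxxxxxxxxxxxxxx....xx.
168 ........xxxxxxxxxxxxxxxxxxxx..xxx.
169 ........xxxxxxxxxxxxxxxxxxxxxxxxx.
170 ........xxxx#oxxxxxxxxxxxxxxxxxx..
171 .........xx###xxxxxxxxxxxxxxxxxx..
172 ...........####xxxx#xxxxxxxxxxx...
173 ...........####xxxxxxxxxxxxxxxx...
174 ..........x####xxxxxxxxxxxxxxxx...
175 ..........xx##oxxxxxxxxxxxxxxx....
176 ..........xxx#xxxxxxxxxxxxxxxx....
177 ..........xxx#xxxxxxxxxxxxxxx.....
178 ..........xxxxxxxxxxxxxxxxxx......
179 ..........xxxxxxxxxxxxxxx.........
180 ..........xxxxxx.xxxxxxx..........
181 ...........xxxx...xxxxxx..........
182 ...........xxxxx..xxxxxx..........
183 ...........xxxxx..xxxxxx..........
184 ...........xxxxx..xxxxxx..........
185 ...............o..xxxxxx..........
186 ..................xxxxxx..........
187 ..................xxxxx...........
188 ....
[... 617 characters left out ...]
04 oooooooooooooooooooooooooooooooooo
205 oooooooooooooooooooooooooooooooooo
206 #ooooooooooooooooooooooooooooooooo
207 #ooooooooooooooooooooooooooooooooo
208 #ooooooooooooooooooooooooooooooooo
209 #ooooooooooooooooooooooooooooooooo
210 #ooooooooooooooooooooooooooooooooo
211 #ooooooooooooooooooooooooooooooooo
212 #ooooooooooooooooooooooooooooooooo
213 #ooooooooooooooooooooooooooooooooo
214 #ooooooooooooooooooooooooooooooooo
215 #ooooooooooooooooooooooooooooooooo
216 #ooooooooooooooooooooooooooooooooo
217 #ooooooooooooooooooooooooooooooooo
218 #ooooooooooooooooooooooooooooooooo
219 #ooooooooooooooooooooooooooooooooo
220 #ooooooooooooooooooooooooooooooooo
221 #ooooooooooooooooooooooooooooooooo
```

```bash
cat >> h.py <<'E'
J=np.array([.8,.6]);D=np.array([-.6,.8])
def tip(c,uv):
    f=lambda p:proj("scene",[*(c*J+p[0]*D),p[1]])-uv
    s=least_squares(f,[-.31,.1]);t,z=s.x;return c*J+t*D,t,z
E
python3 - <<'E'
from h import *
np.set_printoptions(precision=4,suppress=True)
for c in(.412,.409,.406):print("tip now",c,tip(c,np.array([319.9,199.6])))
for c in(.411,.408,.405):print("tip s2",c,tip(c,np.array([316.25,211.2])))
for c in(.412,.409,.406):print("head left edge+13mm",c,tip(c,np.array([313.5,172.5])))
o=r.get_obs();P=o["tcp_pos"];print(P[:2]@J,P[:2]@D,"HL",np.array([.5145,-.0048])@J,np.array([.5145,-.0048])@D,o["grip_width"])
print([proj("scene",[*P[:2],P[2]+k]) for k in(0,.0187)])
E
```

```text
tip now 0.412 (array([0.5101, 0.0065]), np.float64(-0.30084819740036456), np.float64(0.09964377380100116))
tip now 0.409 (array([0.5068, 0.006 ]), np.float64(-0.2992505149391986), np.float64(0.0970756012365845))
tip now 0.406 (array([0.5034, 0.0055]), np.float64(-0.2976528324780328), np.float64(0.0945074286721677))
tip s2 0.411 (array([ 0.5159, -0.0029]), np.float64(-0.3118161850604912), np.float64(0.0648156324104354))
tip s2 0.408 (array([ 0.5126, -0.0034]), np.float64(-0.3102547580921663), np.float64(0.06214036281099326))
tip s2 0.405 (array([ 0.5092, -0.004 ]), np.float64(-0.30869333112384395), np.float64(0.05946509321155693))
head left edge+13mm 0.412 (array([ 0.5201, -0.0068]), np.float64(-0.3174825985405628), np.float64(0.1901813902875751))
head left edge+13mm 0.409 (array([ 0.5168, -0.0073]), np.float64(-0.31593741121254554), np.float64(0.18789893791184245))
head left edge+13mm 0.406 (array([ 0.5134, -0.0079]), np.float64(-0.31439222388452814), np.float64(0.1856164855361099))
0.4109991328609077 -0.3138918932409883 HL 0.40871999999999997 -0.31254 0.023743998894230862
[array([314.9549, 186.9754]), array([314.8068, 180.9407])]
```

```bash
python3 -m crank '[[0.038,-0.05,0,0,-0.8],[0,0,-0.1,0,-0.8],[0,0,-0.1,0,-0.8],[0,0,-0.05,0,-0.8],[0,0,0,0,-0.8],[0,0,0,0,-0.8]]' 40
python3 - <<'E'
from asc import *
asc("scene",300,335,180,224)
print(proj("scene",[.5145,-.0048,.04]))
P=r.get_obs()["tcp_pos"];print(P[:2]@J,P[:2]@D)
E
```

```text
clock: 5.7
tcp_pos: [0.5248, -0.015, 0.0941]
orientation: [-1.403, -2.809, 0.002]
contact_force: [0.2, -0.6, 0.3]
grip_width: 0.0233
gripper_force: 39.1
180 xxxxxxxxxxxxxxxxx..................
181 xxxxxxxxxxxxxxxxxx.................
182 xxxxxxxxxxxxxxxxxx.................
183 xxxxxxxxxxxxxxxxxxx.....xx.........
184 ..xxxxxxxxxxxxxxxxxx.....x.........
185 ..xxxxxxxxxxxxxxxxxx....xxo........
186 ..xxxxxxxxxxxxxxxxxx....xx.........
187 ..xxxxxxxxxxxxxxxxxxx..xxx.........
188 ...xxx#xxxxxxxxxxxxxxxxxxx.........
189 ....x###xxxxxxxxxxxxxxxxx..........
190 .....###oxxxxxxxxxxxxxxxx..........
191 .....####xxxxxxxxxxxxxxxx..........
192 ....x####xxxxxxxxxxxxxxx...........
193 ....xx##xxxxxxxxxxxxxxxx...........
194 ....xx##xxxxxxxxxxxxxxx............
195 .....xx#xxxxxxxxxxxxxxx............
196 .....xxxxxxxxxxxxxxxxx.............
197 .....xxxxxxxxxxxxx.................
198 .....xxxxx.xxxxxx..................
199 .....xxxx...xxxxx..................
200 .....xxxxx..xxxxx..................
201 ooooooxxox..xxxxx....oo............
202 ooooooooo...xxxxx.ooooooooooooooooo
203 ooooooooo...xxxxx.ooooo
[... 180 characters left out ...]
oooooooo..####oooooooooooooooooo
209 oooooooooooo#####oooooooooooooooooo
210 ooooooooooo#######ooooooooooooooooo
211 ooooooooooo#######ooooooooooooooooo
212 ooooooooooo#######ooooooooooooooooo
213 ooooooooooo#######ooooooooooooooooo
214 ooooooooooo#######ooooooooooooooooo
215 ooooooooooooooooooooooooooooooooooo
216 ooooooooooooooooooooooooooooooooooo
217 ooooooooooooooooooooooooooooooooooo
218 ooooooooooooooooooooooooooooooooooo
219 ooooooooooooooooooooooooooooooooooo
220 ooooooooooooooooooooooooooooooooooo
221 ooooooooooooooooooooooooooooooooooo
222 ooooooooooooooooooooooooooooooooooo
223 ooooooooooooooooooooooooooooooooooo
[315.77644674 218.12730922]
0.41145764730278134 -0.3272919845438157
```

```bash
python3 -m crank '[[-0.01,-0.008,0,0,-0.8],[0,0,0,0,-0.8],[0,0,-0.03,0,-0.8],[0,0,0,0,-0.8]]' 40;python3 -m crank '[[0,0,-0.03,0,-0.8],[0,0,0,0,-0.8]]' 40;  python3 -m crank '[[0,0,-0.03,0,-0.8],[0,0,0,0,-0.8]]' 40
python3 - <<'E'
from asc import *
asc("scene",300,330,190,220)
P=r.get_obs()["tcp_pos"];print(P[:2]@J,P[:2]@D)
E
```

```text
clock: 6.08
tcp_pos: [0.5251, -0.0163, 0.0895]
orientation: [1.402, 2.808, 0.003]
contact_force: [0.9, 1.2, 1.8]
grip_width: 0.0233
gripper_force: 38.8
clock: 6.25
tcp_pos: [0.5247, -0.0157, 0.0827]
orientation: [1.402, 2.809, 0.003]
contact_force: [2.7, 3.6, -0.9]
grip_width: 0.0238
gripper_force: 39.4
clock: 6.42
tcp_pos: [0.5243, -0.0158, 0.0763]
orientation: [1.402, 2.81, 0.002]
contact_force: [3.5, 3.1, -2.3]
grip_width: 0.0231
gripper_force: 39.6
190 ..xxxxxxxxxxxxxxxxxx....xx....
191 ..xxxxxxxxxxxxxxxxxx....xx....
192 ..xxxxxxxxxxxxxxxxxx...oxx....
193 ..xxxxxxxxxxxxxxxxxxx.xxxx....
194 ...xx###xxxxxxxxxxxxxxxxx.....
195 .....###xxxxxxxxxxxxxxxxx.....
196 .....###xxxxxxxxxxxxxxxxx.....
197 .....####xxxxxxxxxxxxxxx......
198 ....xx###xxxxxxxxxxxxxxx......
199 ....xx##xxxxxxxxxxxxxxx.......
200 ....xxx#xxxxxxxxxxxxxxx.......
201 ooooxxxxxxxxxxxxxxxxxx.o......
202 oooo.xxxxxxxxxxxxxx.oooooooooo
203 oooo.xxxxxxxxxxxxooooooooooooo
204 oooo.xxxxx.xxxxxxooooooooooooo
205 oooo.xxxxx..xxxxxooooooooooooo
206 ooooo.xx.x..xxxxxooooooooooooo
207 ooooooooo...xxxxxooooooooooooo
208 ooooooooo...xxxxxooooooooooooo
209 ooooooooo...xxxxxooooooooooooo
210 ooooooooo..oxxxxxooooooooooooo
211 ooooooooo...xxxx.ooooooooooooo
212 oooooooooo..xx.ooooooooooooooo
213 ooooooooooo..##o#ooooooooooooo
214 oooooooooooo#####ooooooooooooo
215 oooooooooooooooooooooooooooooo
216 oooooooooooooooooooooooooooooo
217 oooooooooooooooooooooooooooooo
218 oooooooooooooooooooooooooooooo
219 oooooooooooooooooooooooooooooo
0.4097744136475747 -0.3270480055227436
```

The dog's foot is now about 11 mm into the hole with only small side forces. I'll swing the tool over the hole to bring the dog upright.

```bash
python3 -m crank '[[-0.008,0.021,0,0,-0.8],[-0.014,0.019,0,0,-0.8],[0,0,0,0,-0.8]]' 40; python3 -m crank '[[-0.014,0.019,0,0,-0.8],[0,0,0,0,-0.8],[0,0,-0.02,0,-0.8],[0,0,0,0,-0.8]]' 40;python3 - <<'E'
from asc import *
asc("scene",300,330,190,218)
P=r.get_obs()["tcp_pos"];print(P[:2]@J,P[:2]@D)
E
```

```text
clock: 6.72
tcp_pos: [0.519, -0.0076, 0.0769]
orientation: [1.402, 2.811, 0.001]
contact_force: [3.7, 1.8, -0.2]
grip_width: 0.0239
gripper_force: 39.3
clock: 7.05
tcp_pos: [0.516, -0.005, 0.0724]
orientation: [-1.404, -2.81, 0.001]
contact_force: [3.3, 0.4, -1.5]
grip_width: 0.0234
gripper_force: 41.2
190 .......xxxxxxxxxxxxxxxxxx....x
191 .......xxxxxxxxxxxxxxxxxx....x
192 .......xxxxxxxxxxxxxxxxxx...xx
193 .......xxxxxxxxxxxxxxxxxxxxxxx
194 .........x##oxxxxx#oxxxxxxxxxx
195 ..........###xxxxo#xxxxxxxxxxx
196 .........x###xxxx#xxxxxxxxxxx.
197 .........xx##xxxxxxxxxxxxxxxx.
198 .........xx##xxxxxxxxxxxxxxx..
199 .........xx##xxxxxxxxxxxxxxx..
200 .........xxx#xxxxxxxxxxxxxx...
201 oooooooooxxx#xxxxxxxxxxxxx....
202 oooooooooxxx#oxxxxxxxxx.oooooo
203 oooooooooxxx#...xxxxxxoooooooo
204 oooooooooxxx#...xxxxxxoooooooo
205 ooooooooo.xx#...xxxxxxoooooooo
206 ooooooooooxx#o..xxxxxxoooooooo
207 oooooooooooo#xo.xxxxxxoooooooo
208 oooooooooooo#oo.xxxxxxoooooooo
209 oooooooooooo#oo.xxxxxxoooooooo
210 oooooooooooo#o..xxxxx.oooooooo
211 oooooooooooo#o...xx..ooooooooo
212 oooooooooooo##...xoooooooooooo
213 oooooooooooo###oo#oooooooooooo
214 oooooooooooo#######ooooooooooo
215 oooooooooooooooooooooooooooooo
216 oooooooooooooooooooooooooooooo
217 oooooooooooooooooooooooooooooo
0.40983665298813904 -0.31359813534486697
```

```bash
python3 -m crank '[[0,0,0,0,-0.2],[0,0,0,0,-0.2],[0,0,0,0,-0.1],[0,0,0,0,-0.1]]' 20
python3 - <<'E'
from asc import *
asc("scene",304,328,190,218)
for t in(.105,.115,.125):
  print(t,[proj("scene",[.515+.013*np.cos(a),-.0045+.013*np.sin(a),t]).round(1).tolist() for a in(np.pi-.13,-1.7,1.44)])
E
```

```text
clock: 7.43
tcp_pos: [0.5156, -0.005, 0.0726]
orientation: [-1.403, -2.809, 0.001]
contact_force: [-0.3, -0.6, -0.4]
grip_width: 0.0389
gripper_force: 0.0
190 ..xxxxxxxxxxxxxxxxxxx...
191 ..xxxxxxxxxxxxxxxxxxxx..
192 ....xxxxxxxxxxxxxxxxxxxx
193 ....xxxxxxxxxxxxxxxxxxxx
194 ....xxxxxxxxxxxxxxxxxxxx
195 ....xxxxxxxxxx..xxxxxxxx
196 ....xxxxx#oxxx..xxxxxxxx
197 ....xxxx###xxxo.xxxxxxxx
198 ....xxxo###xxxxxxxxxxxxx
199 ....xxx####xxxxxxxxxxxxx
200 ....xxxo###xxxxxxxxxxxxx
201 ooo.xxxx###xxxxxxxxxxxxx
202 ooooxxxx##xxxxxxxxxxxxxx
203 ooooxxxx##oxxxxxxxxx.ooo
204 ooooo.oo##ox.xxxxxx.oooo
205 ooooooooo#xo.oxxxxxooooo
206 ooooooooo#o...xxxxxooooo
207 ooooooooo#o...xxxxxooooo
208 ooooooooo#oo..xxxxxooooo
209 ooooooooo#o...xxxxxooooo
210 ooooooooo#o..oxxxxxooooo
211 ooooooooo#o...xxxxxooooo
212 ooooooooo##...xxx.oooooo
213 ooooooooo##o....oooooooo
214 ooooooooo###oooooooooooo
215 ooooooooo##ooooooooooooo
216 oooooooooooooooooooooooo
217 oooooooooooooooooooooooo
0.105 [[316.8, 195.9], [310.6, 198.0], [320.2, 199.5]]
0.115 [[316.7, 192.8], [310.5, 194.9], [320.2, 196.4]]
0.125 [[316.6, 189.6], [310.4, 191.8], [320.1, 193.3]]
```

dog_b's head top now sits at the seated height: rows 197–199, against about 198 predicted for z=0.105. Now the second dog.

```bash
python3 -m crank '[[0,0,0.1,0,0],[0,0,0.2,0,0.2],[0,0,0.2,0,0.2],[0.044,0.179,0,0,0.2],[0.044,0.179,0,0,0.2],[0.044,0.179,0,0,0.2],[0.044,0.179,0,0,0.2],[0.044,0.179,0,0,0.2]]' 30; python3 -m crank '[[0.044,0.179,0,0,0.2],[0.044,0.179,0,0,0.2],[0,0,-0.1,0,0.2],[0,0,0,0,0.2],[0,0,0,0,0.2]]' 30
python3 - <<'E'
from asc import *;import cv2
a=r.grab_frame("top")
asc("scene",300,325,190,220)
E
```

```text
clock: 8.15
tcp_pos: [0.5603, 0.1759, 0.173]
orientation: [-1.404, -2.81, 0.0]
contact_force: [0.9, -1.0, 0.3]
grip_width: 0.0511
gripper_force: 0.0
clock: 8.57
tcp_pos: [0.577, 0.2453, 0.1518]
orientation: [-1.402, -2.81, 0.005]
contact_force: [0.0, 0.0, -0.2]
grip_width: 0.0514
gripper_force: 0.0
190 .........................
191 .........................
192 .........................
193 .........................
194 .........................
195 .........................
196 .........................
197 .............o#####......
198 ............########.....
199 ............########o....
200 ............########.....
201 oooo......oo########.....
202 ooooooooooo#########ooooo
203 oooooooooooo#######xooooo
204 ooooooooooooo######oooooo
205 ooooooooooooo######oooooo
206 oooooooooooo#######oooooo
207 ooooooooooooo#######ooooo
208 ooooooooooooo######oooooo
209 ooooooooooooo#######ooooo
210 ooooooooooooo#######ooooo
211 ooooooooooooo######oooooo
212 ooooooooooooo#######ooooo
213 ooooooooooooo#######ooooo
214 ooooooooooooo#######ooooo
215 ooooooooooooooooooooooooo
216 ooooooooooooooooooooooooo
217 ooooooooooooooooooooooooo
218 ooooooooooooooooooooooooo
219 ooooooooooooooooooooooooo
```

```bash
python3 -m crank '[[0,0,-0.15,0,0.2],[0,0,-0.15,0,0.2],[0,0,-0.06,0,0.2],[0,0,0,0,0.2],[0,0,0,0,-0.3],[0,0,0,0,-0.5],[0,0,0,0,-0.6],[0,0,0,0,-0.7]]' 30; python3 -m crank '[[0,0,0,0,-0.8],[0,0,0,0,-0.8],[0,0,0,0,-0.8]]' 40; python3 -m crank '[[0,0,0.05,0,-0.8],[0,0,0.15,0,-0.8],[0,0,0.15,0,-0.8],[0,0,0.15,0,-0.8],[0,0,0.15,0,-0.8],[0,0,0.1,0,-0.8],[0,0,0,0,-0.8]]'
python3 - <<'E'
from asc import *
P=r.get_obs()["tcp_pos"]
for k in (-.08,.027): 
  for a in range(0,360,90): print(k,proj("scene",[P[0]+.01*np.cos(a/57.3),P[1]+.01*np.sin(a/57.3),P[2]+k]).round(1))
asc("scene",400,440,150,222)
E
```

```text
clock: 9.33
tcp_pos: [0.5793, 0.2462, 0.0829]
orientation: [1.403, 2.809, 0.004]
contact_force: [-1.1, -0.3, 5.8]
grip_width: 0.0247
gripper_force: 29.8
clock: 9.58
tcp_pos: [0.5794, 0.2462, 0.0829]
orientation: [1.403, 2.809, 0.004]
contact_force: [-0.4, -1.0, 7.4]
grip_width: 0.0242
gripper_force: 38.8
clock: 10.17
tcp_pos: [0.5807, 0.2468, 0.2372]
orientation: [1.402, 2.806, 0.012]
contact_force: [0.3, 0.7, -0.3]
grip_width: 0.0245
gripper_force: 39.4
-0.08 [415.5 208.2]
-0.08 [419.8 205.9]
-0.08 [415.5 203.1]
-0.08 [411.3 205.3]
0.027 [420.2 170.5]
0.027 [424.6 168.3]
0.027 [420.1 165.6]
0.027 [415.6 167.7]
150 .....xxxxxxxxxxxxxxxxxxxxxxxxxxxxxxxx...
151 .....xxxxxxxxxxxxxxxxxxxxxxxxxxxxxxxxx..
152 .....xxxxxxxxxxxxxxxxxxxxxxxxxxxxxxxxxx.
153 ......xxxxxxxxxxxxxxxxxxxxxxxxxxxxxxxxxx
154 ........xxxxxxxxxxxxxxxxxxxxxxxxxxxxxxxx
155 .........xxxxxxxxxxxxxxxxxxxxxxxxxxxxxxx
156 ..........xxxxxxxxxxxxxxxxxxxxxxxxxxxxxx
157 ..........xxxxxxxxxxxxxxxxxxxxxxxxxxxxxx
158 ..........xxxxxxxxxxxxxxxxxxxxxxxxxxxxxx
159 ..........xxxxxxxxx.xxxxxx..xxxxxxxxxxxx
160 ...........xxxxxxxxxxxxxxx.
[... 2058 characters left out ...]
####o.ooooooooo..........
207 #ooooooo.......oooo.ooooooooooo.........
208 ##ooooo.............ooooooooooo.........
209 ooo#ooo.............ooooooooooo.........
210 ...ooo..............ooooooooooo.........
211 ....................oxooooooooo.........
212 ....................oooooooooo..........
213 ....................oooooooooo..........
214 ....................oxooooooo...........
215 ....................ooooooooo...........
216 ....................ooooooooo...........
217 ....................oxooooooo...........
218 ....................oooooooo............
219 ....................oooooooo............
220 ....................oooooooo............
221 ....................oooooooo............
```

```bash
python3 -m crank '[[0.06,-0.196,0,0,-0.8],[0.06,-0.196,0,0,-0.8],[0.06,-0.196,0,0,-0.8],[0.06,-0.196,0,0,-0.8],[0.06,-0.196,0,0,-0.8],[-0.017,-0.196,0,0,-0.8],[-0.017,-0.196,0,0,-0.8],[-0.017,-0.196,0,0,-0.8]]' 40; python3 -m crank '[[-0.017,-0.196,0,0,-0.8],[-0.017,-0.196,0,0,-0.8],[0,0,-0.15,0,-0.8],[0,0,-0.15,0,-0.8],[0,0,-0.15,0,-0.8],[0,0,0,0,-0.8],[0,0,0,0,-0.8],[0,0,0,0,-0.8]]' 40
python3 - <<'E'
from asc import *
s=cv2.imread("pics/s2.png").astype(int);g=s.mean(2)
print("hole before");
for v in range(234,246):print(v,g[v,246:263].astype(int))
n=r.grab_frame("scene").astype(int);cv2.imwrite("pics/s5.png",n)
for v in range(205,246):print(v,"".join("#" if p[0]<62 and p[2]<165 else "." for p in n[v,238:272]))
E
```

```text
clock: 10.88
tcp_pos: [0.6267, -0.0696, 0.2298]
orientation: [-1.403, -2.809, 0.002]
contact_force: [0.7, -0.1, -1.0]
grip_width: 0.0244
gripper_force: 39.4
clock: 11.55
tcp_pos: [0.6205, -0.1461, 0.1406]
orientation: [-1.403, -2.809, 0.001]
contact_force: [-0.6, 0.2, -0.2]
grip_width: 0.0244
gripper_force: 43.9
hole before
234 [122 117 112 116 115 116 116 113 111 111 110 108 108 105 107 106 104]
235 [125 120 114 111 108 109 111 110 110 110 112 111 110 111 110 111 110]
236 [162 161 160 158 159 161 165 165 164 159 155 154 157 161 162 161 163]
237 [174 174 174 175 180 185 183 172 164 155 151 153 161 171 178 179 177]
238 [172 173 171 175 174 168 159 154 143 134 124 119 125 150 168 174 174]
239 [166 167 166 163 154 148 147 144 137 124 107  99 102 132 162 170 169]
240 [162 162 161 151 141 142 146 144 141 123 102  97  97 129 161 166 166]
241 [164 166 161 151 139 143 146 148 142 127 106 104 112 143 165 166 166]
242 [174 174 172 164 155 149 149 149 139 120 121 138 152 165 173 173 172]
243 [180 180 178 178 175 169 166 159 149 154 165 172 176 181 180 178 180]
244 [182 182 182 182 182 181 179 1
[... 1130 characters left out ...]
1 ............########..............
232 ............########..............
233 .............######...............
234 ..............###.................
235 ..................................
236 ..................................
237 ..................................
238 ..................................
239 ..................................
240 ..................................
241 ..................................
242 ..................................
243 ..................................
244 ..................................
245 ..................................[ WARN:0@1.158] global loadsave.cpp:1063 imwrite_ Unsupported depth image for selected encoder is fallbacked to CV_8U.
```

Run:
```python
from h import *
np.set_printoptions(precision=4,suppress=True)
print("hole",ray("scene",(254.1,240.2),.04))
for z in(.0576,.0600):
    x=ray("scene",(254.1,231.6),z);E=np.array([proj("scene",[x[0]+.01*np.cos(a),x[1]+.01*np.sin(a),z]) for a in np.linspace(0,6.28,60)]);print(z,"tip",x,E.min(0),E.max(0))
P=r.get_obs()["tcp_pos"];print(P)
```

```text
hole [ 0.6216 -0.1466]
0.0576 tip [ 0.6088 -0.1481] [250.1295 229.0405] [258.0687 234.1915]
0.06 tip [ 0.6115 -0.1472] [250.1184 229.0334] [258.0799 234.1989]
[ 0.6208 -0.1461  0.1411]
```

```bash
python3 -m crank '[[0.03,0.005,0,0,-0.8],[0,0,-0.075,0,-0.8],[0,0,0,0,-0.8],[0,0,0,0,-0.8],[0,0,0,0,-0.8]]' 50
python3 - <<'E'
from asc import *
print(proj("scene",[.6216,-.1466,.04]),proj("scene",[.6216,-.1466,.09]))
n=r.grab_frame("scene")
for v in range(212,248):print(v,"".join("#" if p[0]<62 and p[2]<165 else ("o" if p.mean()<140 else".") for p in n[v,238:272].astype(int)))
E
```

```text
clock: 12.02
tcp_pos: [0.6272, -0.1451, 0.1265]
orientation: [1.403, 2.81, 0.0]
contact_force: [-0.3, 0.1, -0.9]
grip_width: 0.024
gripper_force: 49.1
[254.0905542  240.20432005] [252.25862956 225.03477814]
212 ooo...o###oo######ooooooooooo.....
213 oo....ooo#ooo#####oooooooooooooooo
214 oo....ooooooo#####oooooooooooooooo
215 oo...oooooooo######oooooooooooo#oo
216 oo...oooooooo######oooooooooooooo#
217 oo...oooooooo####ooooooooooooooooo
218 o....ooooooooo##oooooooo#o#o######
219 o.....ooooooooo####ooo##########oo
220 .......oooo##o#####ooooooo###oo#oo
221 .......oooo#######oo.ooooooooooooo
222 ........ooo########o.....ooooooooo
223 .......oooo########o.......ooooooo
224 .......oooo########o.........ooooo
225 ......oooooo#######o...........ooo
226 ......oooooo#######o..........o..o
227 ......oooooo#######ooooooooooooooo
228 ......oooo..#######oo.oooooooooooo
229 ......oooooo########o.............
230 ......oooooo########o.............
231 .....ooooooo########oooooooooooooo
232 oo...oooooo#########oooooooooooooo
233 ooo..ooooooo########oooooooooooooo
234 oooooooooooo#########ooooooooooooo
235 oooooooooooo#########ooooooooooooo
236 ooooooooooooo#######oo............
237 ..ooooooooooo#######o.............
238 ....ooooooooo#######oo............
239 .......oooooo#######oo............
240 .........ooo#ooooooooo............
241 ...........oooo..oooo.............
242 ............oo...ooo..............
243 ..................................
244 ..................................
245 ..................................
246 ..................................
247 ..................................
```

```bash
python3 -m crank '[[0,0,-0.02,0,-0.8],[0,0,0,0,-0.8],[0,0,0,0,-0.8]]' 60; python3 -m crank '[[0,0,-0.015,0,-0.8],[0,0,0,0,-0.8],[0,0,0,0,-0.8]]' 60;  python3 - <<'E'
from asc import *
n=r.grab_frame("scene")
for v in range(222,250):print(v,"".join("#" if p[0]<62 and p[2]<165 else ("o" if p.mean()<140 else".") for p in n[v,238:272].astype(int)))
E
```

```text
clock: 12.32
tcp_pos: [0.6269, -0.1451, 0.1219]
orientation: [-1.404, -2.81, -0.0]
contact_force: [-0.3, -0.1, -0.8]
grip_width: 0.0238
gripper_force: 58.8
clock: 12.57
tcp_pos: [0.6269, -0.1451, 0.1187]
orientation: [-1.403, -2.81, 0.0]
contact_force: [-0.6, -0.6, -0.6]
grip_width: 0.0239
gripper_force: 58.8
222 ........ooo#oooo###o.....ooooooooo
223 .......oooo########o.......ooooooo
224 .......oooo########o.........ooooo
225 ......oooooo#######o...........ooo
226 ......oooooo#######oo........oo.oo
227 ......oooooo#######ooooooooooooooo
228 ......oooo..#######ooo.ooooooooooo
229 ......oooooo#######oo.............
230 ......oooooo########o.............
231 .....oooooo#########oooooooooooooo
232 o....oooooo#########oooooooooooooo
233 ooo..ooooooo########oooooooooooooo
234 oooooooooooo#########ooooooooooooo
235 oooooooooooo#########ooooooooooooo
236 ooooooooooooo#######oo............
237 ..ooooooooooo#######o.............
238 ....ooooooooo########o............
239 .......ooooo#########o............
240 .........ooo#########o............
241 ...........oo#######o.............
242 ............oooooooo..............
243 ..................................
244 ..................................
245 ..................................
246 ..................................
247 ..................................
248 ..................................
249 ooooooooooo.......................
```

```bash
python3 -m crank '[[0,0,-0.015,0,-0.8],[0,0,0,0,-0.8],[0,0,0,0,-0.8]]' 60; python3 -m crank '[[0,0,-0.015,0,-0.8],[0,0,0,0,-0.8],[0,0,0,0,-0.8]]' 60;  python3 - <<'E'
from asc import *
n=r.grab_frame("scene")
for v in range(212,250):print(v,"".join("#" if p[0]<62 and p[2]<165 else ("o" if p.mean()<140 else".") for p in n[v,238:272].astype(int)))
E
```

```text
clock: 12.87
tcp_pos: [0.6278, -0.1462, 0.1173]
orientation: [1.403, 2.808, 0.0]
contact_force: [-1.6, -0.6, 6.8]
grip_width: 0.0234
gripper_force: 59.9
clock: 13.12
tcp_pos: [0.6267, -0.146, 0.1132]
orientation: [1.405, 2.81, -0.001]
contact_force: [-1.1, -1.0, 0.1]
grip_width: 0.0239
gripper_force: 59.9
212 ooo..o###############oooooooo.....
213 ooo...####oo######oooooooooooooooo
214 oo....o###oo######oooooooooooooooo
215 oo...oo###oo######oooooooooooooooo
216 oo...oo###ooo#####oooooooooooooooo
217 oo...ooo##ooo#####ooooooo#oooooooo
218 o....oooooooo######ooo##oo#oo##oo#
219 o.....ooooooo######ooo#########oo#
220 .......oooooo######oooooo##oo##o#o
221 .......oooooo#####oo.oooooooooooo#
222 ........oooooo#oooo......ooooooooo
223 .......oooo#oooooooo.......ooooooo
224 .......oooo########o.........ooooo
225 ......ooooo########o...........ooo
226 ......oooooo#######o.........ooooo
227 ......oooooo#######ooooooooooooooo
228 ......oooooo#######o...ooooooooooo
229 ......oooooo#######o..............
230 ......oooooo#######o..............
231 .....oooooo#########oooooooooooooo
232 o....oooooo#########oooooooooooooo
233 oooo.oooooo#########oooooooooooooo
234 ooooooooooo#########oooooooooooooo
235 oooooooooooo########oooooooooooooo
236 oooooooooooo########o.............
237 ..ooooooooooo#######o.............
238 ....ooooooooo#######oo............
239 ......oooooo#########o............
240 .........ooo#########o............
241 ...........o########oo............
242 ............oo####oo..............
243 ..............ooo.................
244 ..................................
245 ..................................
246 ..................................
247 ..................................
248 ..................................
249 oooooooooo........................
```

```bash
python3 -m crank '[[0.012,0,0,0,-0.8],[0,0,0,0,-0.8],[0,0,-0.015,0,-0.8],[0,0,0,0,-0.8],[0,0,0,0,-0.8]]' 60; python3 -m crank '[[0,0,-0.015,0,-0.8],[0,0,0,0,-0.8],[0,0,0,0,-0.8]]' 60;  python3 - <<'E'
from asc import *
n=r.grab_frame("scene");cv2.imwrite("pics/s6.png",cv2.resize(n[190:260,210:300],None,fx=6,fy=6,interpolation=2))
E
```

```text
clock: 13.58
tcp_pos: [0.6278, -0.1459, 0.1088]
orientation: [-1.403, -2.807, 0.003]
contact_force: [-4.5, -3.3, -2.2]
grip_width: 0.0242
gripper_force: 59.7
clock: 13.83
tcp_pos: [0.6278, -0.1459, 0.1059]
orientation: [-1.403, -2.808, 0.003]
contact_force: [-5.1, -2.6, -2.4]
grip_width: 0.0238
gripper_force: 59.7
```

View pics/s6.png

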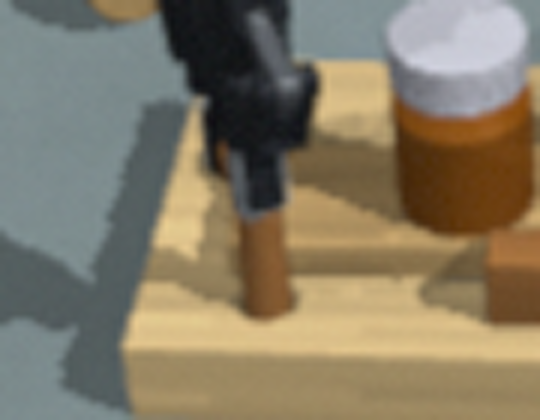

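The view shows the second dog's pin in hole_right at about (265,310) in the crop, with only light side forces. I'll relieve the side force and lower on.

```bash
python3 -m crank '[[-0.01,-0.006,0,0,-0.8],[0,0,-0.02,0,-0.8],[0,0,-0.02,0,-0.8],[0,0,0,0,-0.8],[0,0,0,0,-0.8]]' 60; python3 -m crank '[[0,0,-0.02,0,-0.8],[0,0,-0.02,0,-0.8],[0,0,0,0,-0.8]]' 60
```

```text
clock: 14.3
tcp_pos: [0.6269, -0.1463, 0.0982]
orientation: [-1.403, -2.809, 0.001]
contact_force: [-4.1, -3.0, -2.1]
grip_width: 0.024
gripper_force: 59.7
clock: 14.55
tcp_pos: [0.6269, -0.1464, 0.0902]
orientation: [-1.403, -2.81, 0.001]
contact_force: [-3.6, -3.1, -2.2]
grip_width: 0.0236
gripper_force: 59.7
```

```bash
python3 -m crank '[[0,0,0,0,-0.2],[0,0,0,0,-0.2],[0,0,0,0,0],[0,0,0,0,0],[0,0,0.15,0,0],[0,0,0.2,0,0.6],[0,0,0.2,0,1],[0,0,0.1,0,1]]' 20
python3 - <<'E'
from asc import *
n=r.grab_frame("scene");cv2.imwrite("pics/s7.png",n)
for v in range(212,248):print(v,"".join("#" if p[0]<62 and p[2]<165 else ("o" if p.mean()<140 else".") for p in n[v,238:272].astype(int)))
for t in(.105,.115):
  print(t,[proj("scene",[.622+.013*np.cos(a),-.1465+.013*np.sin(a),t]).round(1).tolist() for a in(np.pi-.13,-1.7,1.44)])
E
```

```text
clock: 15.22
tcp_pos: [0.6299, -0.1468, 0.2264]
orientation: [1.401, 2.804, 0.004]
contact_force: [1.2, -1.4, 1.4]
grip_width: 0.0769
gripper_force: 0.0
212 ooo.....ooooooooooooooooooooo.....
213 ooo...oooooooooooooooooooooooooooo
214 oo....oooooooooooooooooooooooooooo
215 oo...ooooooooooooooooooooooooooooo
216 oo...ooooooooooooooooooooooooooooo
217 oo...ooooooooo###ooooooooooooooooo
218 o....ooooooo#######ooooooooooooooo
219 o.....ooooo#########oooooooooooooo
220 .......ooo#########ooooooooooooooo
221 .......ooo#########oo...oooooooooo
222 ........oo#########oo.....oooooooo
223 .......ooo#########oo........ooooo
224 .......ooo#########o...........ooo
225 ......oooo#########o............oo
226 ......ooooo########o..............
227 ......oooooo#######ooooooo........
228 ......oooooo#######o.oooooo.......
229 ......oooooo#######o..............
230 o....ooooooo#######o..............
231 ooo.ooooooo########ooooooooooooooo
232 ooooooooooo#########oooooooooooooo
233 ooooooooooo#########oooooooooooooo
234 ooooooooooo##########ooooooooooooo
235 oooooooooooo#########ooooooooooooo
236 .ooooooooooo########o.............
237 ....ooooooooo#######o.............
238 ......ooooooo#######oo............
239 .......ooooo########oo............
240 ..........oo#########o............
241 ...........o########oo............
242 ............o#####oo..............
243 ..............ooo.................
244 ..................................
245 ..................................
246 ..................................
247 ..................................
0.105 [[253.6, 217.2], [246.8, 219.6], [256.6, 221.3]]
0.115 [[253.3, 214.1], [246.3, 216.4], [256.3, 218.1]]
```

Both dogs are fully home: head top at row 217, as predicted for the seated height. Next is the cap, so I'll re-measure it and check the wrist range.

Run:
```python
from h import *;import cv2
np.set_printoptions(precision=3,suppress=True)
o=r.get_obs();print(o["joints"],o["tcp_pos"],o["orientation"])
n=cv2.imread("pics/s7.png").astype(int);z=cv2.imread("pics/scene0.png").astype(int)
for im in(z,n):
    reg=im[180:225,265:310];m=(reg.min(2)>140)&(abs(reg[:,:,2]-reg[:,:,0])<40)&(reg[:,:,0]>reg[:,:,2]-5)
    ys,xs=np.nonzero(m);print(len(xs),xs.min()+265,xs.max()+265,ys.min()+180,ys.max()+180)
E=np.array([proj("scene",[.5655+.029*np.cos(a),-.0698+.029*np.sin(a),h]) for a in np.linspace(0,6.28,90) for h in(.124,.146)]);print(E.min(0),E.max(0))
print(z[185:215:2,287],n[185:215:2,287])
```

```text
[-0.182  0.453  0.436  1.658 -0.214  1.066  0.962] [ 0.631 -0.147  0.229] [1.399 2.801 0.007]
349 274 297 189 208
344 274 297 188 208
[274.217 188.877] [298.013 209.962]
[[145 142 127]
 [142 139 123]
 [192 181 178]
 [208 196 196]
 [204 195 192]
 [207 195 193]
 [205 195 192]
 [208 196 194]
 [212 200 198]
 [171 161 160]
 [163 154 152]
 [162 153 151]
 [118 124 141]
 [ 28  84 141]
 [ 26  82 140]] [[147 144 128]
 [147 144 129]
 [189 178 175]
 [205 195 193]
 [212 201 199]
 [212 201 199]
 [210 200 197]
 [197 185 183]
 [199 188 187]
 [159 151 150]
 [158 148 147]
 [161 152 150]
 [105 115 146]
 [ 21  83 143]
 [ 22  81 137]]
```

```bash
python3 -m crank '[[-0.104,0.128,0,-0.155,1],[-0.104,0.128,0,-0.155,1],[-0.104,0.128,0,-0.155,1],[0,0,-0.1,0,1],[0,0,0,0,1],[0,0,0,0,1]]' 70
```

```text
clock: 15.77
tcp_pos: [0.5648, -0.0692, 0.2007]
orientation: [-1.888, -2.51, 0.001]
contact_force: [-0.5, -0.2, 0.2]
grip_width: 0.0854
gripper_force: 0.0
```

```bash
python3 -m crank '[[0.008,-0.003,-0.15,0,1],[0,0,-0.15,0,1],[0,0,-0.13,0,1],[0,0,0,0,1],[0,0,0,0,1]]' 25; python3 -m crank '[[0,0,0,0,0.6],[0,0,0,0,0.5],[0,0,0,0,0.4],[0,0,0,0,0.3],[0,0,0,0,0.2],[0,0,0,0,0.2]]' 25
```

```text
clock: 16.18
tcp_pos: [0.5667, -0.0715, 0.1148]
orientation: [-1.892, -2.507, 0.002]
contact_force: [0.3, 0.5, 0.7]
grip_width: 0.0856
gripper_force: 0.0
clock: 16.68
tcp_pos: [0.5673, -0.0704, 0.1166]
orientation: [1.89, 2.508, 0.002]
contact_force: [-2.1, -1.1, 6.2]
grip_width: 0.0575
gripper_force: 25.5
```

```bash
python3 -m crank '[[0,0,0,0,0],[0,0,0,0,0],[0,0,0,0.08,0],[0,0,0,0.08,0],[0,0,0,0.08,0],[0,0,0,0.08,0]]' 100; python3 -m crank '[[0,0,0,0.1,0],[0,0,0,0.1,0],[0,0,0,0.1,0],[0,0,0,0.1,0]]' 100; python3 -c "
from bench import r;o=r.get_obs();print(o['moment'],o['contact_force'],o['joints'])"
```

```text
clock: 17.18
tcp_pos: [0.5686, -0.0702, 0.1174]
orientation: [1.557, 2.724, 0.005]
contact_force: [-0.5, 0.5, 10.3]
grip_width: 0.0557
gripper_force: 104.4
clock: 17.52
tcp_pos: [0.569, -0.0696, 0.1177]
orientation: [1.109, 2.934, 0.005]
contact_force: [0.3, 2.2, 10.0]
grip_width: 0.0556
gripper_force: 104.4
[ 0.53938912  0.20582894 -0.43600913] [ 0.26817377  2.20284194 10.00696958] [-0.22803259  0.45656409  0.31113159  1.92434565 -0.19467988  0.78394998
  1.03873686]
```

```bash
python3 -m crank '[[0,0,0,0.1,0],[0,0,0,0.1,0],[0,0,0,0.1,0],[0,0,0,0.1,0],[0,0,0,0.1,0]]' 100; python3 -c "
from bench import r;o=r.get_obs();print(o['moment'])"; python3 -m crank '[[0,0,0,0.1,0],[0,0,0,0.1,0],[0,0,0,0.1,0],[0,0,0,0.1,0],[0,0,0,0,0],[0,0,0,0,0]]' 100; python3 -c "
from bench import r;o=r.get_obs();print(o['moment'],o['joints'])"
```

```text
clock: 17.93
tcp_pos: [0.5697, -0.069, 0.1184]
orientation: [0.514, 3.093, 0.004]
contact_force: [-0.6, 3.1, 17.1]
grip_width: 0.0558
gripper_force: 104.7
[ 0.78846716  0.3892404  -0.23311665]
clock: 18.43
tcp_pos: [0.5702, -0.0691, 0.1186]
orientation: [0.028, 3.134, 0.002]
contact_force: [-0.7, 2.5, 13.6]
grip_width: 0.0559
gripper_force: 104.2
[0.58192627 0.10148456 0.07533499] [-0.09286197  0.44345922  0.13500667  1.91373824 -0.08406431  0.78191458
  1.64142169]
```

```bash
python3 -m crank '[[0,0,0,0.08,0],[0,0,0,0.07,0],[0,0,0,0,0],[0,0,0.01,0,0],[0,0,0.01,0,0],[0,0,0,0,0]]' 100; python3 -c "
from bench import r;o=r.get_obs();print(o['moment'])"; python3 -m crank '[[0,0,0.015,0,0],[0,0,0,0,0],[0,0,0,0,0]]' 100
```

```text
clock: 18.93
tcp_pos: [0.5669, -0.0704, 0.1198]
orientation: [-0.154, 3.137, -0.0]
contact_force: [-0.0, -0.4, -0.9]
grip_width: 0.0558
gripper_force: 105.5
[-0.04604302 -0.00243591 -0.04165647]
clock: 19.18
tcp_pos: [0.5666, -0.0702, 0.1219]
orientation: [0.155, -3.138, 0.0]
contact_force: [-0.3, 0.5, 0.0]
grip_width: 0.0555
gripper_force: 105.7
```

```bash
python3 -m crank '[[0,0,0.02,0,0],[0,0,0.03,0,0],[0,0,0.04,0,0],[0,0,0.04,0,0],[0,0,0.035,0,0],[0,0,0,0,0],[0,0,0,0,0],[0,0,0,0,0]]' 100
python3 - <<'E'
from bench import r;import cv2,numpy as np
print(r.get_obs()["contact_force"])
cv2.imwrite("pics/f.png",cv2.resize(r.grab_frame("scene")[140:270,215:355],None,fx=4,fy=4,interpolation=2))
E
```

```text
clock: 19.85
tcp_pos: [0.5665, -0.0701, 0.1549]
orientation: [0.155, -3.138, -0.0]
contact_force: [-0.9, -0.4, -0.5]
grip_width: 0.0556
gripper_force: 105.7
[-0.87915434 -0.39947424 -0.53544048]
```

View pics/f.png

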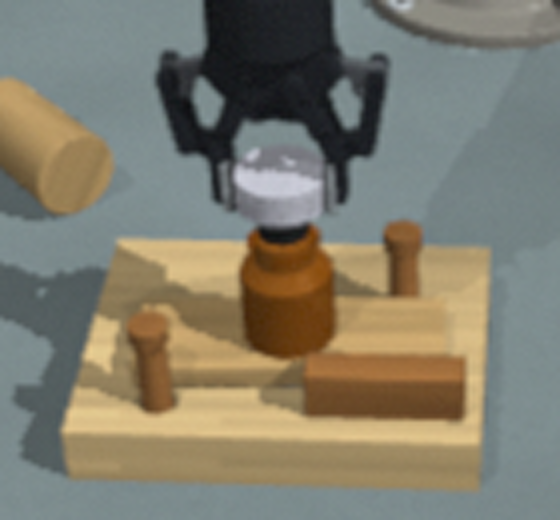

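The final view shows the cap held level at (280,195), above the open neck with its black seal at (284,232). The jar stands on the board and both dogs stand home at (148,360) and (403,260). I'm handing in.

```bash
python3 -c "
from bench import r;print(r.hand_in())"
```

```text
the job is handed in; nothing more can be done
None
```

The job is handed in, with no verdict returned: both dogs stand home in their holes, and the unscrewed cap is held level about 24 mm above the jar's mouth (worked out from the arm's height).

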